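# Meter one dose of clay balls into the terracotta pot

### The arm

A 6-joint arm with a two-finger parallel gripper is mounted at the origin on the work surface. World frame = base frame: x ahead of the robot, y to its left, z up, the work surface at z = 0. Lengths are in m, angles in rad, forces in N, time in s.
With the tool pointing down it reaches from about 0.25 to 0.725 m from the base axis. Payload 4 kg.
Tool frame: the origin (TCP) lies midway between the tips of the shut fingers; the grasp point (between the pads) lies 19 mm behind it; z points along the fingers, y is the line along which they close (so a half turn about z gives the same grasp; the last joint's range is limited). The gripper opens to 85 mm and grips with 20 to 120 N. Pads are 22 mm wide; open, the fingers measure 114 mm over their backs; the gripper's body (76 mm by 85 mm) begins 54 mm behind the grasp point. The pads swing forward as they close: fully open they stand 13 mm farther back than shut.
Start: joints at [-1.236, 0.241, 0.005, 1.335, 0, 1.571], TCP at [0.164, -0.472, 0.231] pointing down, gripper open.
Joint ranges: [-2.72, 2.72], [-1.05, 1.87], [-1.09, 1.28], [-1.99, 2.15], [-1.42, 1.44], [-3.14, 3.14]. Speed limits (rad/s): [2.79, 2.79, 3.14, 3.14, 3.14, 3.14].

### API

Orientations are given as a unit quaternion [x, y, z, w].
In Python, from workcell import bot gives the robot as it stands.
- The arm moves only by the tool move_arm, never from a script. Its argument "motion" is a list of rows, each an object of numbers: "x", "y", "z": the shift along the tool's x, y, z in cm; "yaw": the turn about the tool's z in degrees. A call has 1 to 20 rows; each row is the pose to reach, as a shift and turn from the pose commanded when the call began, along the tool's axes at that moment; what a row does not reach only later rows make up. A row lasts 1/8 s, in which the tool goes at most 62.5 mm and 10.7 degrees, less where a joint would pass 70% of its speed; a pose out of reach is approached as far as the arm can. A call with a gripper value outside its range is refused whole. "gripper" is the opening, from -1 (shut) to 1 (fully open), set as the call begins (left out, the last holds). The fingers move at their own pace and stop on an object; the grip force is fixed at half the most. Time passes only in rows, so rows that repeat a pose let the fingers close. It gives the time, the measured TCP pose, the force, the opening and the grip force at its end, in the units of the state.
- bot.get_obs(): the state, without advancing time (a new reading comes with each control period).
- bot.camera(name): name is "scene" or "top"; returns the picture (400x640x3 uint8, blue, green, red); there is no depth.
- bot.camera_model(name): a dict with "K" (3x3 intrinsics, pixels), "world_from_camera" (4x4, takes a point from camera to world coordinates). Camera axes: x right, y down, z forward; pixel columns grow to the right and rows downward; lengths in m; the calibration is good to about 2 mm. A picture is of the moment at which its call begins. camera_model takes no time and is no camera call.
- bot.job_done(): hands the job in; it is judged then, once.
Trained networks look in the newest picture that a camera, given by its name, has taken for a name from the list of things; names that differ only in an ending like _2 or _b are one class to them, and where a whole thing is asked for, a point or a joint stands for the part that bears it (a point fixed in the world has none). Each returns a list of dicts, best first, with "score" (0 to 1); they miss things now and then, are a little off and sometimes report something else, mostly with a low value. They report only what shows in the picture. A call takes as long as a camera call. They do not tell look-alikes from the thing itself.
- bot.cut_out(camera, name): "mask" (400x640 bool, what is visible of it) and "centre" ([row, column] in pixels, amid what is visible of it).
The state is a dict: "clock": time; "joint_pos": joint angles; "joint_vel": joint speeds; "tau": joint torques, N m; "eef_pos": TCP position; "tool_rot": TCP orientation; "ft_force": force on the tool from outside, world axes, zero at the start; "ft_torque": the same for the moment, N m; "grip_width": finger opening in m; "grasp_force": force on a finger pad.
Only numpy, scipy, OpenCV 4.12 (cv2) and the standard library are available. Lean on these libraries where they do the work, as an engineer would, in place of code of your own. Each camera call takes 0.05 s, during which the arm holds its last target. There are 200 camera calls.

### The job

Give the terracotta pot one dose of drainage balls: pull the green-handled gate of the hopper above it about half way out, so that only the two clay balls in the far bay drop into the pot, then push the gate fully shut again. The two balls in the near bay must stay in the hopper, the pot must stay standing under it, and the grey-handled hopper's gate is left alone.

Things in the scene. Friction and masses are not known exactly. Their poses are not given: they have to be found in the camera images.
- hopper: Clear-walled hopper fixed on a dark four-legged frame (94 x 150 mm), origin on the bench under the outlet's middle, z up, x pointing away from the gate handle (the gate pulls out towards -x). Walls from 118 to 204 mm high, 80 x 36 mm, open on top. A divider at x = 0 parts the far bay (x +3 to +37 mm) from the near bay (x -37 to -3 mm, handle side); each holds two clay balls.
- gate (a joint): How far this hopper's gate is pulled out (m): 0 shut, 0.110 fully open, 0.055 half way; starts up to 0.005. A 5 mm aluminium plate under both bays, top 117 mm high; slides level along the hopper's x, needs about 2 N, stays where left. It uncovers the far bay first: both far balls have dropped by about 0.040, near balls start to sink at about 0.064.
- gate_handle (a point): Green upright handle on the gate's outer end: 14 mm thick along the pull, 24 mm wide across it, top 175 mm above the bench. Point on its centre line, 25 mm below its top, 110 mm to the -x side of the hopper's origin when shut; axes as the hopper's; moves with the gate. Free for 50 mm on both sides; hopper wall 63 mm behind. Grip from above across the 24 mm.
- pot: Terracotta pot, loose, standing under the hopper's outlet and between its legs: 110 mm across the rim, 88 mm tall, 5 mm wall, about 350 g. Origin at the centre of its underside, z up. Its rim is 24 mm below the gate.
- far_low_center (a point): Terracotta-coloured fired-clay ball, 24 mm in diameter (14 g), point at its centre. It starts in the far bay of the hopper, below.
- far_top_center (a point): Terracotta-coloured fired-clay ball, 24 mm in diameter (14 g), point at its centre. It starts in the far bay of the hopper, above.
- near_low_center (a point): Terracotta-coloured fired-clay ball, 24 mm in diameter (14 g), point at its centre. It starts in the near bay of the hopper, below.
- near_top_center (a point): Terracotta-coloured fired-clay ball, 24 mm in diameter (14 g), point at its centre. It starts in the near bay of the hopper, above.
- other_gate (a joint): Gate of the second, like hopper, which has a grey handle, white balls and a grey tray beneath: 0 shut, as it starts. To be left alone.
There are look-alikes about, which are no part of the job. What is shaped like the hopper but blue is not meant.

How it is judged:
By the outcome, as a careful person would: the job done as asked, in the order asked, and still so for the second after the job is handed in, with the robot touching nothing.
It also fails if it takes over 38 s, if anything falls off the work surface, if the arm or the gripper's body presses on something with over 40 N, if the wrist force passes 120 N, or if a joint passes its speed limit or range.

## Working session

There is one attempt and no reset: what is moved stays moved. The work goes in short steps, Python scripts to look and compute and a tool call to move; the robot and the scene stay as the last step left them, time stands still between calls to the robot, and variables do not carry over. Pictures are saved under pics/ and viewed, at most 10 in all, crops included, and the job is handed in when it is done.

Besides the shell and the picture viewer there is one more tool, called after "Call:" by a JSON object that holds its "api" and its "payload", one argument or row to a line. move_arm: Moves the arm, as the interface text tells. Its arguments: {"type":"object","properties":{"motion":{"type":"array"},"gripper":{"type":"number"}},"required":["motion"]}

```bash
mkdir -p pics
python3 - <<'E'
from workcell import bot
import cv2,numpy as np
for n in("scene","top"):
    im=bot.camera(n); cv2.imwrite(f"pics/{n}0.png",im)
    m=bot.camera_model(n); print(n,np.round(m["K"],1).tolist(),np.round(m["world_from_camera"],3).tolist())
    for k in("gate_handle","hopper","pot"):
        for d in bot.cut_out(n,k): print(n,k,round(d["score"],2),np.round(d["centre"]),d["mask"].sum())
o=bot.get_obs();print(o["clock"],o["eef_pos"],o["tool_rot"],o["grip_width"])
E
```

```text
scene [[437.2, 0.0, 309.3], [0.0, 437.2, 197.9], [0.0, 0.0, 1.0]] [[0.557, 0.596, -0.579, 1.004], [0.83, -0.413, 0.374, -0.342], [-0.016, -0.689, -0.725, 0.717], [0.0, 0.0, 0.0, 1.0]]
scene gate_handle 0.96 [230. 230.] 879
scene gate_handle 0.75 [142. 130.] 175
scene hopper 0.64 [183. 148.] 3750
scene hopper 0.56 [149. 276.] 4265
scene hopper 0.55 [255. 260.] 5664
scene pot 0.86 [295. 272.] 1794
top [[514.7, 0.0, 319.8], [0.0, 514.7, 194.4], [0.0, 0.0, 1.0]] [[0.015, -0.995, 0.102, 0.404], [-1.0, -0.017, -0.018, -0.001], [0.019, -0.102, -0.995, 1.241], [0.0, 0.0, 0.0, 1.0]]
top gate_handle 0.89 [191. 397.] 574
top gate_handle 0.82 [322. 431.] 746
top gate_handle 0.55 [276. 326.] 1037
top hopper 0.9 [296. 432.] 2839
top hopper 0.77 [262. 325.] 2435
top hopper 0.71 [159. 394.] 2568
top pot 0.79 [154. 370.] 376
0.4 [ 0.1642575  -0.47215473  0.23116246] [ 9.86021564e-01  1.66617682e-01 -2.81599699e-05 -1.48115887e-04] 0.08572757301518129
```

View pics/scene0.png

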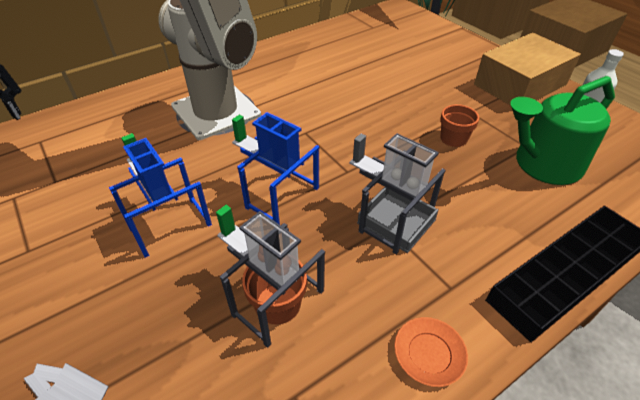

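View pics/top0.png

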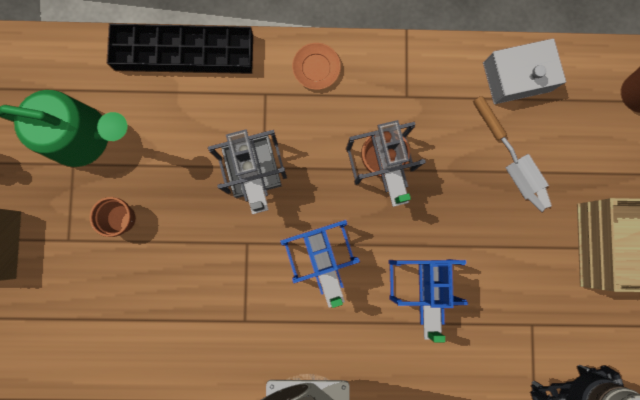

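Handle candidates, as (row, col):
- Scene (142,130) and (127,238): green handles on blue frames, so look-alikes.
- Scene (150,360): grey handle, the other hopper.
- Scene (220,226), which is top (198,403): green handle on a dark frame with the terracotta pot under it. This one fits the description.

I'll confirm it in an enlarged crop.

```bash
cat > h.py <<'E'
from workcell import bot
import cv2,numpy as np
def onplane(n,u,v,z):
    m=bot.camera_model(n);T=np.array(m["world_from_camera"]);K=np.array(m["K"])
    d=T[:3,:3]@np.linalg.solve(K,[u,v,1]);c=T[:3,3];return c+d*(z-c[2])/d[2]
def proj(n,P):
    m=bot.camera_model(n);T=np.linalg.inv(np.array(m["world_from_camera"]));K=np.array(m["K"])
    p=(np.atleast_2d(P)@T[:3,:3].T+T[:3,3])@K.T;return p[:,:2]/p[:,2:]
def green(im):
    h=cv2.cvtColor(im,cv2.COLOR_BGR2HSV);return cv2.inRange(h,(45,120,40),(80,255,255))
E
python3 - <<'E'
from h import *
s=cv2.imread("pics/scene0.png");t=cv2.imread("pics/top0.png")
a=cv2.resize(s[195:345,200:340],None,fx=4*.95,fy=4*.95)
b=cv2.resize(t[110:215,340:435],None,fx=4,fy=4)
b=cv2.copyMakeBorder(b,0,a.shape[0]-b.shape[0],0,0,cv2.BORDER_CONSTANT) if a.shape[0]>b.shape[0] else b[:a.shape[0]]
o=np.hstack([a,b]);o=o[:, :];print(o.shape)
o=cv2.resize(o,(800,int(o.shape[0]*800/o.shape[1]))) if o.shape[1]>800 else o
cv2.imwrite("pics/crop0.png",o)
for n,im,(r0,r1,c0,c1) in(("scene",s,(200,245,210,240)),("top",t,(185,210,385,420))):
    g=green(im);v,u=np.nonzero(g[r0:r1,c0:c1]);u=u+c0;v=v+r0
    print(n,len(u),u.mean(),v.mean(),u.min(),u.max(),v.min(),v.max(),cv2.minAreaRect(np.c_[u,v].astype(np.float32)))
E
```

```text
(570, 912, 3)
scene 381 225.35695538057743 219.61154855643045 216 234 205 235 ((225.62451171875, 219.96681213378906), (29.244709014892578, 15.008849143981934), 75.0685806274414)
top 86 402.93023255813955 197.9418604651163 396 410 194 202 ((402.61767578125, 197.97059631347656), (6.063390731811523, 14.309601783752441), 75.96376037597656)
```

View pics/crop0.png

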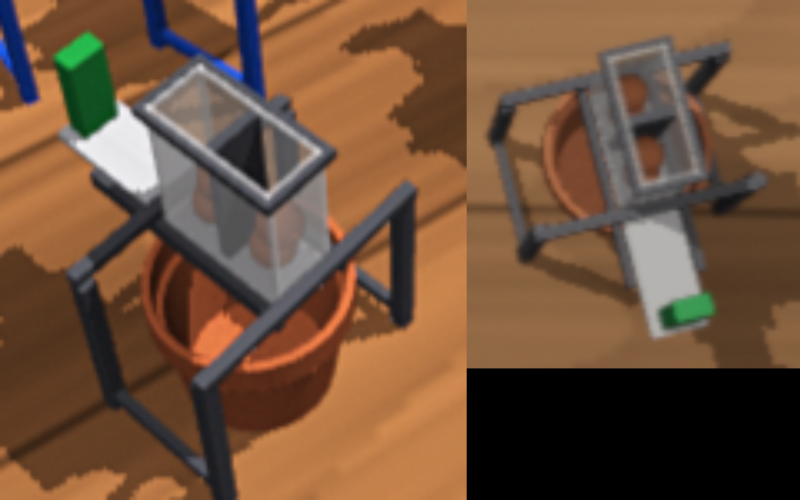

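The crop confirms it: dark frame, terracotta balls, terracotta pot below, green handle. Next I'll fit the pose.

Run:
```python
from h import *
from scipy.optimize import least_squares
s=3.509;top=np.array([(600,49),(667,38),(705,182),(638,196)],float)
top=np.c_[340+(top[:,0]-466.7)/s,110+top[:,1]/s]
k=3.333;sc=np.array([(335,152),(268,210),(133,107),(200,55)],float)/k+[200,195]
for n,c in(("top",top),("scene",sc)):
    P=np.array([onplane(n,*q,.204) for q in c]);print(n,P.mean(0).round(4),np.round(P[:,:2],3).tolist(),[np.linalg.norm(P[i]-P[i-1]).round(3) for i in range(4)])
I={"scene":cv2.imread("pics/scene0.png"),"top":cv2.imread("pics/top0.png")}
def poly(p):
    x,y,a,g=p;R=np.array([[np.cos(a),-np.sin(a)],[np.sin(a),np.cos(a)]])
    return x,y,R,g
rect=lambda L,W:np.array([(-L,-W),(L,-W),(L,W),(-L,W)])/2
obs={}
for n,(r0,r1,c0,c1) in(("scene",(200,245,210,240)),("top",(185,210,385,420))):
    v,u=np.nonzero(green(I[n])[r0:r1,c0:c1]);obs[n]=(u.mean()+c0,v.mean()+r0)
def res(p):
    x,y,R,g=poly(p);out=[]
    for n,c in(("top",top),("scene",sc)):
        q=rect(p[4],p[5])@R.T+[x,y];pr=proj(n,np.c_[q,np.full(4,.204)])
        if n=="scene":  # match order by nearest
            pass
        d=np.linalg.norm(c[:,None]-pr[None],axis=2);out+=list((c-pr[d.argmin(1)]).ravel())
        b=(rect(.014,.024)+[-.110-g,0])@R.T+[x,y]
        z0=.120
        h=np.vstack([np.c_[b,np.full(4,z)] for z in(z0,.175)])
        H=cv2.convexHull(proj(n,h).astype(np.float32));M=cv2.moments(H)
        out+=[3*(M["m10"]/M["m00"]-obs[n][0]),3*(M["m01"]/M["m00"]-obs[n][1])]
    return out
P=np.array([onplane("top",*q,.204) for q in top]);c=P.mean(0)
hd=onplane("top",*obs["top"],.17);a0=np.arctan2(c[1]-hd[1],c[0]-hd[0])
r=least_squares(res,[c[0],c[1],a0,.002,.084,.04])
p=r.x;print(p.round(4),np.degrees(p[2]).round(2),np.abs(r.fun).max());print(np.round(r.fun,1))
x,y,R,g=poly(p);H=R@[-.110-g,0]+[x,y];print("handle",H)
# tool heading needed: tool y across gate
from scipy.spatial.transform import Rotation as Ro
o=bot.get_obs();T=Ro.from_quat(o["tool_rot"]);M=T.as_matrix();print(M.round(3))
print("tool x head",np.degrees(np.arctan2(M[1,0],M[0,0])),"joints",o["joint_pos"].round(3) if hasattr(o["joint_pos"],'round') else o["joint_pos"])
for z in(.26,.131): print("shift cm",(M.T@(np.r_[H,z]-o["eef_pos"])*100).round(2))
```

```text
top [ 0.6192 -0.1673  0.204 ] [[0.658, -0.136], [0.666, -0.176], [0.581, -0.198], [0.572, -0.159]] [np.float64(0.09), np.float64(0.04), np.float64(0.088), np.float64(0.04)]
scene [ 0.6219 -0.1672  0.204 ] [[0.659, -0.136], [0.669, -0.177], [0.585, -0.198], [0.574, -0.157]] [np.float64(0.087), np.float64(0.042), np.float64(0.087), np.float64(0.042)]Traceback (most recent call last):
  File "<stdin>", line 31, in <module>
    return func(*args, **kwargs)
    vector_fun = VectorFunction(
        fun_wrapped,
    ...<6 lines>...
        workers=workers
    )
    self._update_fun()
    ~~~~~~~~~~~~~~~~^^
    self.f = self.fun_wrapped(xp_copy(self.x))
             ~~~~~~~~~~~~~~~~^^^^^^^^^^^^^^^^^
    return np.atleast_1d(self.fun(x))
                         ~~~~~~~~^^^
    return self.f(x, *self.args, **self.kwargs)
           ~~~~~~^^^^^^^^^^^^^^^^^^^^^^^^^^^^^^
  File "<stdin>", line 17, in res
  File "<stdin>", line 10, in poly
ValueError: too many values to unpack (expected 4)
```

```bash
cat > fit.py <<'E'
from h import *
from scipy.optimize import least_squares
from scipy.spatial.transform import Rotation as Ro
top=np.array([(600,49),(667,38),(705,182),(638,196)],float)
top=np.c_[340+(top[:,0]-466.7)/3.509,110+top[:,1]/3.509]
sc=np.array([(335,152),(268,210),(133,107),(200,55)],float)/3.333+[200,195]
I={"scene":cv2.imread("pics/scene0.png"),"top":cv2.imread("pics/top0.png")}
rect=lambda L,W:np.array([(-L,-W),(L,-W),(L,W),(-L,W)])/2
rot=lambda a:np.array([[np.cos(a),-np.sin(a)],[np.sin(a),np.cos(a)]])
obs={}
for n,(r0,r1,c0,c1) in(("scene",(200,245,210,240)),("top",(185,210,385,420))):
    v,u=np.nonzero(green(I[n])[r0:r1,c0:c1]);obs[n]=(u.mean()+c0,v.mean()+r0)
def res(p):
    x,y,a,g,L,W=p;R=rot(a);out=[]
    for n,c in(("top",top),("scene",sc)):
        pr=proj(n,np.c_[rect(L,W)@R.T+[x,y],np.full(4,.204)])
        d=np.linalg.norm(c[:,None]-pr[None],axis=2);out+=list((c-pr[d.argmin(1)]).ravel())
        b=(rect(.014,.024)+[-.110-g,0])@R.T+[x,y]
        h=np.vstack([np.c_[b,np.full(4,z)] for z in(.118,.175)])
        M=cv2.moments(cv2.convexHull(proj(n,h).astype(np.float32)))
        out+=[3*(M["m10"]/M["m00"]-obs[n][0]),3*(M["m01"]/M["m00"]-obs[n][1])]
    return out
p=least_squares(res,[.6205,-.167,np.radians(14),.002,.087,.041]).x
print(p.round(4),np.degrees(p[2]).round(2));print(np.round(res(p),1))
H=rot(p[2])@[-.110-p[3],0]+p[:2];print("handle",H)
o=bot.get_obs();M=Ro.from_quat(o["tool_rot"]).as_matrix();print(M.round(3))
print("tool x head",np.degrees(np.arctan2(M[1,0],M[0,0])),np.round(o["joint_pos"],3))
for z in(.28,.135): print("shift cm",(M.T@(np.r_[H,z]-o["eef_pos"])*100).round(2))
E
python3 fit.py
```

```text
[ 0.6201 -0.1687  0.2408  0.0026  0.0882  0.0414] 13.8
[-0.8 -0.2 -1.2  1.  -0.6  0.7 -0.1  0.3 -3.   1.2  1.4 -0.1  1.1  0.3
  1.3  0.8  1.6  0.3  0.9  1.6]
handle [ 0.51081113 -0.19549652]
[[ 0.944  0.329 -0.   ]
 [ 0.329 -0.944  0.   ]
 [-0.    -0.    -1.   ]]
tool x head 19.182443922716512 [-1.236  0.241  0.005  1.335 -0.     1.571]
shift cm [ 41.82 -14.74  -4.88]
shift cm [ 41.82 -14.74   9.62]
```

Call:
{"api": "move_arm", "payload": {
  "motion": [
    {"x": 0,"y": 0,"z": -2.5},
    {"x": 4,"y": -1.4,"z": -5,"yaw": 1},
    {"x": 9,"y": -3.2,"z": -5,"yaw": 2},
    {"x": 14,"y": -5,"z": -5,"yaw": 3},
    {"x": 19,"y": -6.7,"z": -5,"yaw": 4},
    {"x": 24,"y": -8.5,"z": -5,"yaw": 5},
    {"x": 29,"y": -10.2,"z": -5,"yaw": 5.4},
    {"x": 34,"y": -12,"z": -5,"yaw": 5.4},
    {"x": 38.5,"y": -13.6,"z": -5,"yaw": 5.4},
    {"x": 41.8,"y": -14.7,"z": -5,"yaw": 5.4},
    {"x": 41.8,"y": -14.7,"z": -5,"yaw": 5.4},
    {"x": 41.8,"y": -14.7,"z": -5,"yaw": 5.4},
    {"x": 41.8,"y": -14.7,"z": -5,"yaw": 5.4}
  ],
  "gripper": 0.2
}}

```text
invalid input at $.motion[0]: expected keys x, y, z, yaw
```

Run:
```python
from h import *
from scipy.spatial.transform import Rotation as Ro
o=bot.get_obs();M=Ro.from_quat(o["tool_rot"]).as_matrix()
print(o["clock"],o["eef_pos"],np.degrees(np.arctan2(M[1,0],M[0,0])),o["grip_width"])
print((M.T@(np.array([.5108,-.1955,.133])-o["eef_pos"])*100).round(2))
a=bot.camera("scene");b=bot.camera("top")
cv2.imwrite("pics/pre.png",np.hstack([cv2.resize(a[120:260,150:320],None,fx=2.4,fy=2.4)[:330],cv2.resize(b[120:257,330:480],None,fx=2.4,fy=2.4)[:328].copy() if 0 else cv2.resize(b[120:260,330:480],None,fx=2.4,fy=2.4)[:330]]))
```

```text
0.4 [ 0.1642575  -0.47215473  0.23116246] 19.182443922716512 0.08572757301518129
[ 41.82 -14.74   9.82]
```

View pics/pre.png

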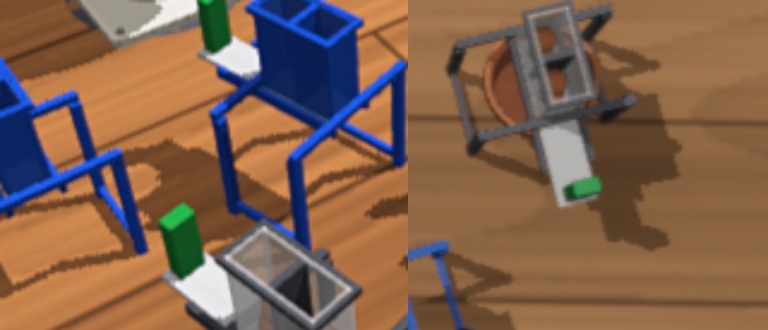

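The move was refused because one row had no yaw key, so the picture shows the scene unchanged. I'll send it again with every key in place.

Call:
{"api": "move_arm", "payload": {
  "motion": [
    {"x": 0,"y": 0,"z": -2.5,"yaw": 0},
    {"x": 4,"y": -1.4,"z": -5,"yaw": 1},
    {"x": 9,"y": -3.2,"z": -5,"yaw": 2},
    {"x": 14,"y": -5,"z": -5,"yaw": 3},
    {"x": 19,"y": -6.7,"z": -5,"yaw": 4},
    {"x": 24,"y": -8.5,"z": -5,"yaw": 5},
    {"x": 29,"y": -10.2,"z": -5,"yaw": 5.4},
    {"x": 34,"y": -12,"z": -5,"yaw": 5.4},
    {"x": 38.5,"y": -13.6,"z": -5,"yaw": 5.4},
    {"x": 41.8,"y": -14.7,"z": -5,"yaw": 5.4},
    {"x": 41.8,"y": -14.7,"z": -5,"yaw": 5.4},
    {"x": 41.8,"y": -14.7,"z": -5,"yaw": 5.4},
    {"x": 41.8,"y": -14.7,"z": -5,"yaw": 5.4}
  ],
  "gripper": 0.2
}}

```text
clock: 2.12
eef_pos: [0.51, -0.1968, 0.2815]
tool_rot: [0.993, 0.119, -0.0, 0.0]
ft_force: [0.4, -0.8, 1.0]
grip_width: 0.0511
grasp_force: 0.0
```

Run:
```python
from h import *
from scipy.spatial.transform import Rotation as Ro
o=bot.get_obs();M=Ro.from_quat(o["tool_rot"]).as_matrix()
print(o["clock"],o["eef_pos"],np.degrees(np.arctan2(M[1,0],M[0,0])),o["grip_width"])
print((M.T@(np.array([.5108,-.1955,.133])-o["eef_pos"])*100).round(2))
a=bot.camera("scene");b=bot.camera("top")
cv2.imwrite("pics/pre2.png",np.hstack([cv2.resize(a[120:260,150:320],None,fx=2.4,fy=2.4),cv2.resize(b[120:260,330:480],None,fx=2.4,fy=2.4)]))
```

```text
2.125 [ 0.50997969 -0.19683749  0.28147835] 13.69516910283302 0.05110521774599451
[ 0.11 -0.11 14.85]
```

View pics/pre2.png

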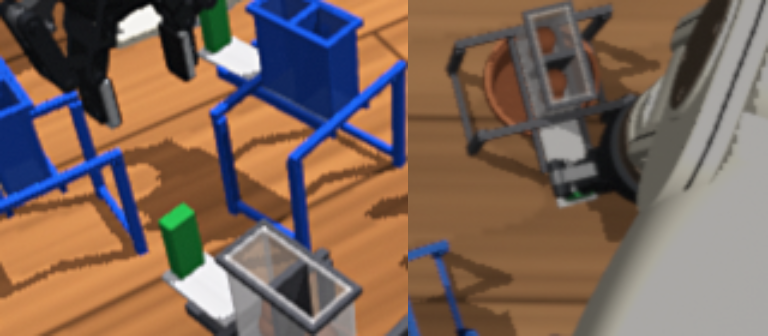

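The gripper hangs above the green handle, with fingers at about (100,110) and (185,60) in the left crop and the handle at (180,240). Time to go down and grip.

Call:
{"api": "move_arm", "payload": {
  "motion": [
    {"x": 0.1,"y": -0.1,"z": 4,"yaw": 0},
    {"x": 0.1,"y": -0.1,"z": 8,"yaw": 0},
    {"x": 0.1,"y": -0.1,"z": 11,"yaw": 0},
    {"x": 0.1,"y": -0.1,"z": 13.5,"yaw": 0},
    {"x": 0.1,"y": -0.1,"z": 14.8,"yaw": 0},
    {"x": 0.1,"y": -0.1,"z": 14.8,"yaw": 0}
  ]
}}

```text
clock: 2.98
eef_pos: [0.5108, -0.195, 0.1328]
tool_rot: [0.993, 0.12, -0.001, -0.0]
ft_force: [0.3, -1.0, 0.1]
grip_width: 0.0515
grasp_force: 0.0
```

Call:
{"api": "move_arm", "payload": {
  "motion": [
    {"x": 0,"y": 0,"z": 0,"yaw": 0},
    {"x": 0,"y": 0,"z": 0,"yaw": 0},
    {"x": 0,"y": 0,"z": 0,"yaw": 0},
    {"x": 0,"y": 0,"z": 0,"yaw": 0},
    {"x": 0,"y": 0,"z": 0,"yaw": 0}
  ],
  "gripper": -1
}}

```text
clock: 3.6
eef_pos: [0.5124, -0.1952, 0.1348]
tool_rot: [0.993, 0.12, 0.001, 0.001]
ft_force: [-0.8, -1.3, 6.5]
grip_width: 0.0229
grasp_force: 59.4
```

Gripped at 23 mm. Now pulling to about 0.05.

Call:
{"api": "move_arm", "payload": {
  "motion": [
    {"x": -0.5,"y": 0,"z": 0,"yaw": 0},
    {"x": -1.2,"y": 0,"z": 0,"yaw": 0},
    {"x": -2,"y": 0,"z": 0,"yaw": 0},
    {"x": -2.8,"y": 0,"z": 0,"yaw": 0},
    {"x": -3.6,"y": 0,"z": 0,"yaw": 0},
    {"x": -4.3,"y": 0,"z": 0,"yaw": 0},
    {"x": -4.8,"y": 0,"z": 0,"yaw": 0},
    {"x": -4.8,"y": 0,"z": 0,"yaw": 0},
    {"x": -4.8,"y": 0,"z": 0,"yaw": 0},
    {"x": -4.8,"y": 0,"z": 0,"yaw": 0},
    {"x": -4.8,"y": 0,"z": 0,"yaw": 0},
    {"x": -4.8,"y": 0,"z": 0,"yaw": 0}
  ]
}}

```text
clock: 5.1
eef_pos: [0.4658, -0.2073, 0.1348]
tool_rot: [0.993, 0.12, 0.001, 0.001]
ft_force: [-0.2, -2.5, 6.7]
grip_width: 0.0235
grasp_force: 59.6
```

Run:
```python
from h import *
a=bot.camera("scene");b=bot.camera("top")
cv2.imwrite("pics/open.png",np.hstack([cv2.resize(a[190:345,190:340],None,fx=3,fy=3),cv2.resize(b[90:245,330:440],None,fx=3,fy=3)]))
```

```text
(no output)
```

View pics/open.png

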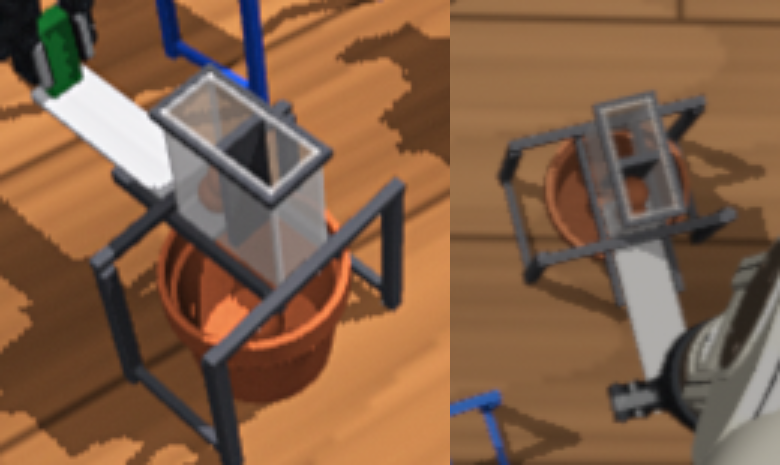

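The far bay is empty (left crop, right compartment at about (290,230)). A ball shows in the pot near (275,315), and the near balls are still held at about (210,195). Closing the gate now.

Call:
{"api": "move_arm", "payload": {
  "motion": [
    {"x": 0.6,"y": 0,"z": 0,"yaw": 0},
    {"x": 1.4,"y": 0,"z": 0,"yaw": 0},
    {"x": 2.2,"y": 0,"z": 0,"yaw": 0},
    {"x": 3,"y": 0,"z": 0,"yaw": 0},
    {"x": 3.8,"y": 0,"z": 0,"yaw": 0},
    {"x": 4.4,"y": 0,"z": 0,"yaw": 0},
    {"x": 4.8,"y": 0,"z": 0,"yaw": 0},
    {"x": 4.8,"y": 0,"z": 0,"yaw": 0},
    {"x": 4.8,"y": 0,"z": 0,"yaw": 0}
  ]
}}

```text
clock: 6.32
eef_pos: [0.5125, -0.1951, 0.1348]
tool_rot: [0.993, 0.12, 0.001, 0.001]
ft_force: [1.0, -0.9, 7.0]
grip_width: 0.0234
grasp_force: 59.6
```

Call:
{"api": "move_arm", "payload": {
  "motion": [
    {"x": 0.1,"y": 0,"z": 0,"yaw": 0},
    {"x": 0.2,"y": 0,"z": 0,"yaw": 0},
    {"x": 0.2,"y": 0,"z": 0,"yaw": 0}
  ]
}}

```text
clock: 6.7
eef_pos: [0.5139, -0.1948, 0.1348]
tool_rot: [0.993, 0.12, 0.001, 0.001]
ft_force: [-1.2, -1.2, 7.4]
grip_width: 0.0231
grasp_force: 59.7
```

Call:
{"api": "move_arm", "payload": {
  "motion": [
    {"x": 0.1,"y": 0,"z": 0,"yaw": 0},
    {"x": 0.2,"y": 0,"z": 0,"yaw": 0},
    {"x": 0.2,"y": 0,"z": 0,"yaw": 0}
  ]
}}

```text
clock: 7.08
eef_pos: [0.5157, -0.1943, 0.1348]
tool_rot: [0.993, 0.12, 0.001, 0.001]
ft_force: [-0.8, -0.7, 8.1]
grip_width: 0.0233
grasp_force: 59.8
```

Call:
{"api": "move_arm", "payload": {
  "motion": [
    {"x": 0.1,"y": 0,"z": 0,"yaw": 0},
    {"x": 0.2,"y": 0,"z": 0,"yaw": 0},
    {"x": 0.2,"y": 0,"z": 0,"yaw": 0}
  ]
}}

```text
clock: 7.45
eef_pos: [0.5156, -0.1943, 0.1348]
tool_rot: [0.993, 0.12, -0.001, 0.001]
ft_force: [-7.7, -1.9, 10.6]
grip_width: 0.0231
grasp_force: 60.2
```

Call:
{"api": "move_arm", "payload": {
  "motion": [
    {"x": 0.1,"y": 0,"z": 0,"yaw": 0},
    {"x": 0.2,"y": 0,"z": 0,"yaw": 0},
    {"x": 0.2,"y": 0,"z": 0,"yaw": 0}
  ]
}}

```text
clock: 7.82
eef_pos: [0.5156, -0.1943, 0.1347]
tool_rot: [0.993, 0.119, -0.003, 0.001]
ft_force: [-13.4, -3.8, 13.9]
grip_width: 0.0235
grasp_force: 60.5
```

Call:
{"api": "move_arm", "payload": {
  "motion": [
    {"x": -0.2,"y": 0,"z": 0,"yaw": 0},
    {"x": -0.2,"y": 0,"z": 0,"yaw": 0},
    {"x": -0.2,"y": 0,"z": 0,"yaw": 0},
    {"x": -0.2,"y": 0,"z": 0,"yaw": 0}
  ],
  "gripper": 0.1
}}

```text
clock: 8.32
eef_pos: [0.5174, -0.1932, 0.133]
tool_rot: [0.993, 0.12, -0.0, -0.0]
ft_force: [-0.4, -0.7, -0.8]
grip_width: 0.0469
grasp_force: 0.0
```

Gate hit its stop and the fingers are free. Lifting clear and checking.

Call:
{"api": "move_arm", "payload": {
  "motion": [
    {"x": 0,"y": 0,"z": -2,"yaw": 0},
    {"x": 0,"y": 0,"z": -5,"yaw": 0},
    {"x": 0,"y": 0,"z": -9,"yaw": 0},
    {"x": 0,"y": 0,"z": -13,"yaw": 0},
    {"x": -4,"y": 0,"z": -16,"yaw": 0},
    {"x": -8,"y": 0,"z": -16,"yaw": 0},
    {"x": -12,"y": 0,"z": -16,"yaw": 0},
    {"x": -12,"y": 0,"z": -16,"yaw": 0},
    {"x": -12,"y": 0,"z": -16,"yaw": 0}
  ]
}}

```text
clock: 9.45
eef_pos: [0.4013, -0.2221, 0.2935]
tool_rot: [0.993, 0.12, 0.0, 0.0]
ft_force: [0.2, -0.6, -0.5]
grip_width: 0.0471
grasp_force: 0.0
```

Run:
```python
from h import *
a=bot.camera("scene");b=bot.camera("top")
cv2.imwrite("pics/end.png",np.hstack([cv2.resize(a[190:345,190:340],None,fx=3,fy=3),cv2.resize(b[90:245,330:440],None,fx=3,fy=3)]))
v,u=np.nonzero(green(a)[195:245,205:240]);print(u.mean()+205,v.mean()+195,len(u))
```

```text
226.72965879265092 220.46719160104988 381
```

View pics/end.png

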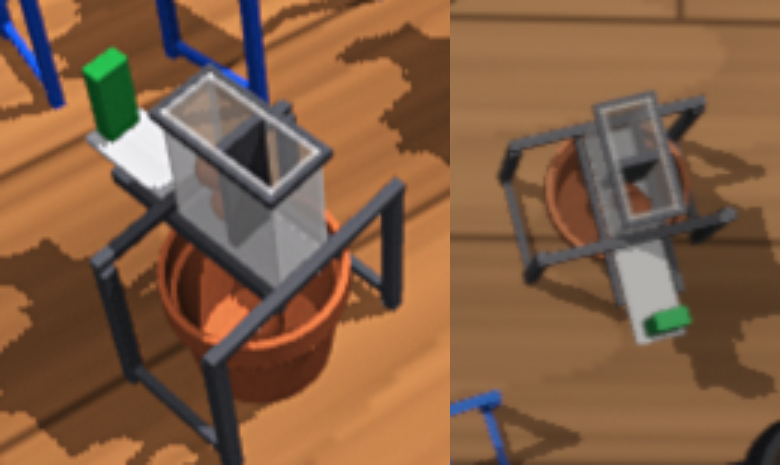

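The gate is shut, with the handle about 1.6 px further in than at the start. The far bay is empty at (290,230), the two near balls are still in at about (210,185), and the pot is standing in place. Handing in.

```bash
python3 -c "
from workcell import bot
print(bot.job_done())"
```

```text
the job is handed in; nothing more can be done
None
```

The job is handed in: the far bay emptied with the gate pulled about half way, a ball was visible in the pot, the near two stayed in the hopper, the gate is pushed fully shut against its stop, and the pot still stands under the hopper.

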